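# Switch the dust extraction to the wide duct

## Robot

A 7-joint arm with a two-finger parallel gripper is mounted at the origin on a cart in front of the work surface, level with it; the furniture and walls round the work are solid. World frame = base frame: x ahead of the robot, y to its left, z up, the work surface at z = 0. Lengths are in mm, angles in rad, forces in N, time in s.
With the tool pointing down it reaches from about 400 to 750 mm from the base axis. Payload 19.5 kg.
Tool frame: the origin (TCP) lies on the centre line of the jaws, within the pads' length; the fingertips stand 25 mm ahead of it and the grasp point (between the pads) lies 6 mm ahead of it (env.tcp_to_tips is the distance from the TCP to the fingertips, in mm); z points along the fingers, y is the direction in which the jaws open and shut (so a half turn about z gives the same grasp; the last joint's range is limited). The gripper opens to 85 mm and grips with 20 to 120 N. Pads are 22 mm wide; open, the fingers measure 114 mm over their backs; the gripper's body (76 mm by 85 mm) begins 54 mm behind the grasp point. The pads swing forward as they close: fully open they stand 13 mm farther back than shut.
Start: joints at [-1.286, 0.707, -0.028, 1.485, 0.022, 0.951, -0.075], TCP at [184.571, 544.547, 256.268] pointing down, gripper open.
Joint ranges: [-2.71, 2.71], [-0.32, 2.16], [-1.57, 1.52], [0, 2.45], [-1.46, 4.6], [0, 2.02], [-2.83, 2.83]. Speed limits (rad/s): [1.89, 1.89, 2.57, 2.57, 3.01, 3.01, 3.01].

## Interface

Orientations are given as [roll, pitch, yaw] about the fixed x, y, z axes, in that order (R = Rz(yaw) Ry(pitch) Rx(roll)).
In Python, from bench import monitor, viewer, workorder, env gives the robot as it stands.
- The arm moves only by the tool move_arm, never from a script. Its argument "commands" is a list of rows, each a list of 3 entries, a list of its own where there are three numbers: the turn, a rotation vector about the tool's x, y, z in units of 5 degrees (1.0 is 5 degrees), then the shift along the tool's x, y, z in units of 30 mm (1.0 is 30 mm), then the gripper's target within -1 to 1 (fully open at 1, half-way at 0, shut at -1). In form: [[[ax, ay, az], [x, y, z], hand], ...]. A call has 1 to 12 rows; each row shifts and turns the commanded pose from where the row before left it, along the tool's axes as they then stand; what a row does not reach is not made up. A row lasts 1/12 s, in which the tool goes at most 41.7 mm and 7.16 degrees, less where a joint would pass 70% of its speed; a pose out of reach is approached as far as the arm can. A call is refused whole if a number of a shift passes 1 or a number of a turn 1, either way. A call with a gripper value outside its range is refused whole. The fingers move at their own pace and stop on an object; "grip_force" is the grip in N (left out, the last holds). Time passes only in rows, so rows that do not move let the fingers close. It gives the time, the measured TCP pose, the force and the opening at its end, in the units of the state.
- monitor.read_state(): the state, without advancing time (a new reading comes with each control period).
- viewer.capture(name): name is "scene" or "top" or "wrist"; returns a dict with "color" (384x512x3 uint8, red, green, blue), "camera_matrix" (3x3 intrinsics, pixels), "rvec" (rotation vector, rad) and "tvec" (3), from world to camera coordinates, as OpenCV has them. Camera axes: x right, y down, z forward; pixel columns grow to the right and rows downward; lengths in mm; the calibration is good to about 2 mm. A picture is of the moment at which its call begins. There is no depth.
- workorder.sign_off(): hands the job in, once; it reports no verdict.
The state is a dict: "clock": time; "joint_positions": joint angles; "dq": joint speeds; "effort": joint torques, N m; "eef_pos": TCP position; "tcp_rot": TCP orientation; "force": force on the tool from outside, world axes, zero at the start; "ft_torque": the same for the moment, N m; "grip_width": opening from 0.0 (shut) to 1.0 (fully open).
Only numpy, scipy, OpenCV 4.12 (cv2) and the standard library are available. Lean on these libraries where they do the work, as an engineer would, in place of code of your own. Each camera call takes 0.05 s, during which the arm holds its last target. There are 200 camera calls.

## Task

Switch the bench's dust extraction over from the narrow duct to the wide one, pushing the levers gently with your fingertips, without gripping them. First push the wide duct's damper lever towards its flared mouth, past the half-open click, to the fully open notch; only then push the narrow duct's lever, which stands fully open, back past the half-open click until it is fully shut. Leave the loose things on the bench where they are.

Things in the scene. Friction and masses are not known exactly. Their poses are not given: they have to be found in the camera images.
- wide_duct: wide dust duct: grey metal pipe 70 mm in diameter, level, fixed to the bench, top at 85 mm. Origin on the bench top below the pipe's middle. +y runs along the pipe to the open flared mouth (ends at y +102 mm, 94 mm wide, its rim 97 mm high); at y -75 mm the pipe turns down into the bench through a flange. z up; the lever lies on the -x side.
- wide_pivot (a point): vertical pivot of the wide duct's damper lever (duct x = y = 0), 99 mm above the bench, at the underside of the lever's flat bar (13 mm wide, 6 mm thick); axes as the duct's. Under the bar lies a notched steel quadrant plate of 63 mm radius, top at 95 mm, with a thin end pin each side up to 104 mm, 55 mm from the pivot.
- wide_knob (a point): centre of the upright black knob (18 mm in diameter, 40 mm tall, from 105 to 145 mm above the bench) on the end of the wide duct's lever, 85 mm horizontally from the pivot; moves with the lever; free on all sides
- wide_lever (a joint): lever swing, rad: 0 shut notch (towards the flange end), 0.6 half-open notch (first click), 1.2 fully open notch (towards the mouth); hard stops 0.07 beyond. Knob from pivot, duct axes: x = -85*cos(v-0.6), y = 85*sin(v-0.6) mm. A spring draws it to the nearest notch; the humps between (at 0.3 and 0.9) take 5 to 9 N at the knob; let go before one, it springs back.
- narrow_duct: narrow dust duct: grey metal pipe 40 mm in diameter, level, fixed to the bench, top at 70 mm. Origin on the bench top below the pipe's middle. +y runs along the pipe to the open flared mouth (ends at y +102 mm, 64 mm wide, its rim 82 mm high); at y -75 mm the pipe turns down into the bench through a flange. z up; the lever lies on the -x side.
- narrow_pivot (a point): vertical pivot of the narrow duct's damper lever (duct x = y = 0), 84 mm above the bench, at the underside of the lever's flat bar (13 mm wide, 6 mm thick); axes as the duct's. Under the bar lies a notched steel quadrant plate of 63 mm radius, top at 80 mm, with a thin end pin each side up to 89 mm, 55 mm from the pivot.
- narrow_knob (a point): centre of the upright black knob (18 mm in diameter, 40 mm tall, from 90 to 130 mm above the bench) on the end of the narrow duct's lever, 85 mm horizontally from the pivot; moves with the lever; free on all sides
- narrow_lever (a joint): lever swing, rad: 0 shut notch (towards the flange end), 0.6 half-open notch (first click), 1.2 fully open notch (towards the mouth); hard stops 0.07 beyond. Knob from pivot, duct axes: x = -85*cos(v-0.6), y = 85*sin(v-0.6) mm. A spring draws it to the nearest notch; the humps between (at 0.3 and 0.9) take 5 to 9 N at the knob; let go before one, it springs back.
- car: bystander: small wooden toy car, 62x144x61 mm; loose, origin at the centre of its underside; not to be disturbed
- square: bystander: try square (wooden stock, steel blade), 167x102x19 mm, lying flat; loose, origin at the centre of its underside; not to be disturbed
- wheel_big: bystander: pale turned wooden wheel, 48 mm across, 14 mm high; loose, origin at the centre of its underside; not to be disturbed
- wheel_small: bystander: dark turned wooden wheel, 36 mm across, 14 mm high; loose, origin at the centre of its underside; not to be disturbed
- tape_roll: bystander: roll of masking tape, 102 mm across, 25 mm high; loose, origin at the centre of its underside; not to be disturbed
- sanding_block: bystander: wooden sanding block, 46x90x31 mm; loose, origin at the centre of its underside; not to be disturbed

How it is judged:
By the outcome, as a careful person would: the job done as asked, in the order asked, and still so for the second after the job is handed in, with the robot touching nothing.
It also fails if it takes over 51 s, if anything falls off the work surface, if the arm or the gripper's body presses on something with over 40 N, if the wrist force passes 120 N, or if a joint passes its speed limit or range.

## Working session

There is one attempt and no reset: what is moved stays moved. The work goes in short steps, Python scripts to look and compute and a tool call to move; the robot and the scene stay as the last step left them, time stands still between calls to the robot, and variables do not carry over. Pictures are saved under pics/ and viewed, about 8 in all and at most 12, crops included, and the job is handed in when it is done.

Besides the shell and the picture viewer there is one more tool, called after "Request:" as name([rows], argument=value, ...), one row to a line, values as JSON. move_arm: Moves the arm, as the interface text tells. Its arguments: {"type":"object","properties":{"commands":{"type":"array"},"grip_force":{"type":"number"}},"required":["commands"]}

```bash
mkdir -p pics
cat > h.py <<'E'
import numpy as np, cv2
from bench import monitor, viewer, workorder, env
def cap(n,f):
    d=viewer.capture(n); cv2.imwrite('pics/'+f,cv2.cvtColor(d['color'],cv2.COLOR_RGB2BGR))
    np.savez('pics/'+f[:-4]+'.npz',**d); return d
def ray(d,u,v,z):
    R,_=cv2.Rodrigues(np.array(d['rvec'])); t=np.array(d['tvec']).ravel()
    c=-R.T@t; r=R.T@np.linalg.inv(d['camera_matrix'])@np.array([u,v,1.]); return c+r*(z-c[2])/r[2]
def proj(d,p):
    return cv2.projectPoints(np.array(p,float).reshape(-1,3),np.array(d['rvec']),np.array(d['tvec']),np.array(d['camera_matrix']),None)[0][:,0]
E
python3 - <<'E'
from h import *
print(monitor.read_state())
cap('scene','s1.png');cap('top','t1.png')
E
```

```text
{'clock': 0.0, 'joint_positions': array([-1.28567814,  0.70710615, -0.02762293,  1.48500888,  0.02200155,
        0.95091352, -0.07545583]), 'dq': array([-5.57637287e-04,  1.62120451e-04,  2.59732364e-04,  1.92649289e-04,
        9.25910493e-05,  1.49030249e-03, -9.17498700e-04]), 'effort': array([-2.75883900e-05, -8.83216882e+01,  1.23422183e+00, -2.36167037e+01,
        1.67781534e-02,  6.51676819e-03, -6.36044689e-06]), 'eef_pos': array([184.51219399, 544.33116865, 255.82326552]), 'tcp_rot': array([-3.14045982e+00,  3.50594103e-05,  2.81482435e+00]), 'force': array([-0.54509582,  0.21688035,  0.00885288]), 'ft_torque': array([-0.0038251 ,  0.02009464, -0.01526568]), 'grip_width': 1.0000907969433472}
```

View pics/s1.png

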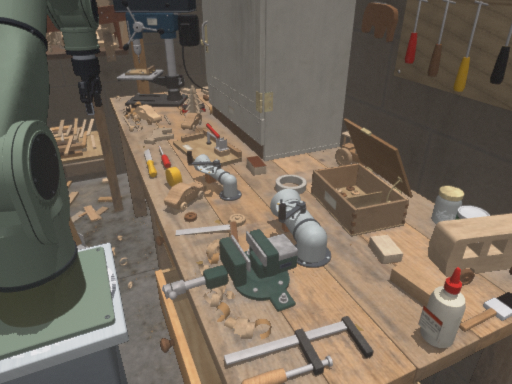

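View pics/t1.png

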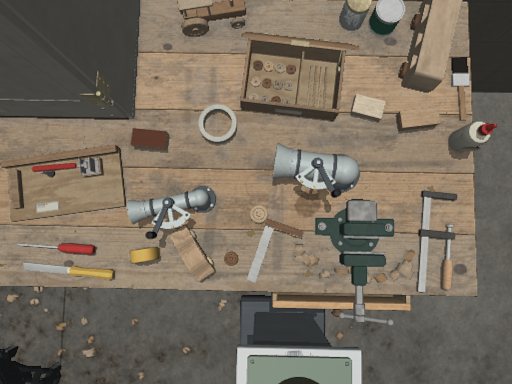

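The top view shows the wide duct near (318,165) with its knob at about (335,187), on the flange side. The narrow duct is near (170,205) with its knob at about (152,234), on the mouth side. I'll zoom in on both.

Run:
```python
from h import *
im=cv2.imread('pics/t1.png')
a=cv2.resize(im[130:270,265:405],(560,560),interpolation=cv2.INTER_CUBIC)
b=cv2.resize(im[170:270,115:175+80],(560,400),interpolation=cv2.INTER_CUBIC)
cv2.imwrite('pics/ca.png',a);cv2.imwrite('pics/cb.png',b)
d=np.load('pics/t1.npz'); s=np.load('pics/s1.npz')
for n,u,v,z in [('wk',335,187,145),('wp',318,163,105),('nk',152,235,130),('np',169,202,90),('mouthw',279,163,50),('flw',353,172,50)]: print(n,ray(d,u,v,z).round(1))
R,_=cv2.Rodrigues(d['rvec']);print('cam',(-R.T@d['tvec'].ravel()))
```

```text
wk [549.7 -63.9 145. ]
wp [611.7 -30.5 105. ]
nk [431.8 355.7 130. ]
np [511.8 328.2  90. ]
mouthw [619.4  60.5  50. ]
flw [ 599.8 -127.2   50. ]
cam [ 442.0801097   111.01525501 1080.27609231]
```

View pics/ca.png

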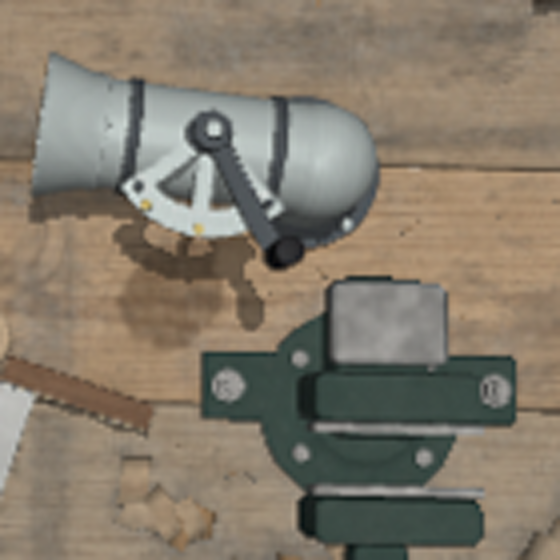

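View pics/cb.png

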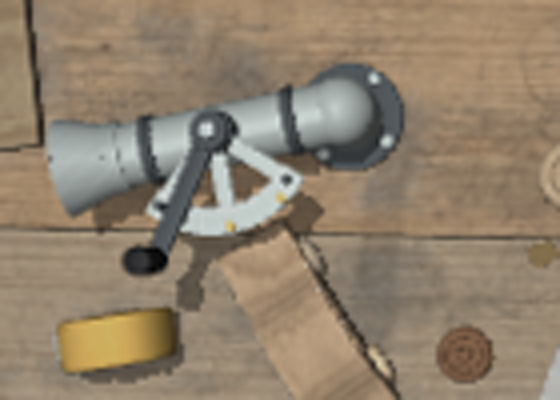

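The wide lever is shut: its knob top is near crop (288,248), which is px (337,192). The narrow lever is open, with its knob top near crop (137,260), px (149,235). The pipe bands give the duct axes. I'll turn these into poses and cross-check them in the scene view.

Run:
```python
from h import *
d=np.load('pics/t1.npz'); s=np.load('pics/s1.npz')
print('tips',env.tcp_to_tips)
im=cv2.imread('pics/s1.png')
for n,o,k,piv,b1,b2,kn,zp,zk,zb,v in [('wide',(265,130),4,(211,130),(133,133),(281,145),(288,248),111,145,87,0),('narrow',(115,170),4,(208,129),(147,136),(290,117),(137,260),96,130,72,1.2)]:
    f=lambda c:(o[0]+c[0]/k-.4,o[1]+c[1]/k-.4)
    P=ray(d,*f(piv),zp);B=ray(d,*f(b1),zb)-ray(d,*f(b2),zb);K=ray(d,*f(kn),zk)
    yaw=np.arctan2(-B[0],B[1]); 
    Rz=np.array([[np.cos(yaw),-np.sin(yaw)],[np.sin(yaw),np.cos(yaw)]])
    pk=lambda v:P[:2]+Rz@[-85*np.cos(v-.6),85*np.sin(v-.6)]
    print(n,P.round(1),'yaw',round(np.degrees(yaw),1),'knob meas',K.round(1),np.hypot(*(K-P)[:2]).round(1),'pred',pk(v).round(1))
    loc=Rz.T@(K-P)[:2]; print('v meas',np.arctan2(loc[1],-loc[0])+.6, [pk(x).round(0) for x in (0,.3,.6,.9,1.2)])
    for p,c in [(P,(0,0,255)),([*K[:2],zk],(255,0,255)),([*pk(v),zk],(0,255,0))]:
        u=proj(s,p)[0]; print(u.round(1)); cv2.circle(im,tuple(int(round(x)) for x in u),1,c,-1)
cv2.imwrite('pics/sc.png',cv2.resize(im[130:270,180:340],(800,700),interpolation=cv2.INTER_CUBIC)[:600])
```

```text
tips 25.0
wide [612.8 -28.1 111. ] yaw -3.7 knob meas [539.2 -67.6 145. ] 83.5 pred [539.7 -71.5]
v meas 0.043972762859578185 [array([540., -72.]), array([530., -48.]), array([528., -23.]), array([533.,   2.]), array([546.,  24.])]
[300.  200.4]
[282.2 202.4]
[283.2 203.2]
narrow [511.7 332.7  96. ] yaw 8.7 knob meas [432.5 363.1 130. ] 84.8 pred [435.1 369.5]
v meas 1.1184628273973778 [array([450., 275.]), array([435., 296.]), array([428., 320.]), array([428., 345.]), array([435., 370.])]
[216.3 159. ]
[189.  149.9]
[189.2 149.1]
```

View pics/sc.png

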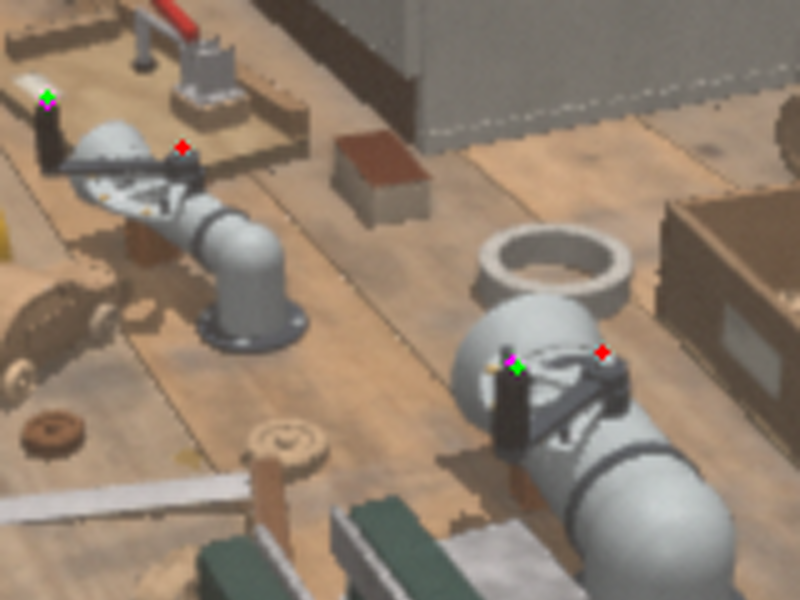

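The projected pivots (red) and knob tops (green and magenta) land on the scene-view features to within about 3 mm, so the poses hold. I'll shut the fingers, align the tool with the wide duct and travel high to a point behind the wide knob on its flange side.

Request:
move_arm([
  [[0,0,-0.97],[0,0,0],-1],
  [[0,0,-0.97],[0,0,0],-1],
  [[0,0,-0.97],[0,0,0],-1],
  [[0,0,0],[-0.51,-0.8,0],-1],
  [[0,0,0],[-0.51,-0.8,0],-1],
  [[0,0,0],[-0.51,-0.8,0],-1],
  [[0,0,0],[-0.51,-0.8,0],-1],
  [[0,0,0],[-0.51,-0.8,0],-1],
  [[0,0,0],[-0.51,-0.8,0],-1],
  [[0,0,0],[-0.51,-0.8,0],-1],
  [[0,0,0],[-0.51,-0.8,0],-1],
  [[0,0,0],[-0.51,-0.8,0],-1],
], grip_force=20)

```text
clock: 1.1
eef_pos: [306.6, 317.8, 256.2]
tcp_rot: [-3.141, -0.0, 3.069]
force: [0.2, 0.5, -1.0]
grip_width: -0.002
```

Request:
move_arm([
  [[0,0,0],[-0.51,-0.8,0],-1],
  [[0,0,0],[-0.51,-0.8,0],-1],
  [[0,0,0],[-0.51,-0.8,0],-1],
  [[0,0,0],[-0.51,-0.8,0],-1],
  [[0,0,0],[-0.51,-0.8,0],-1],
  [[0,0,0],[-0.51,-0.8,0],-1],
  [[0,0,0],[-0.51,-0.8,0],-1],
  [[0,0,0],[-0.51,-0.8,0],-1],
  [[0,0,0],[-0.51,-0.8,0],-1],
  [[0,0,0],[-0.51,-0.8,0],-1],
  [[0,0,0],[-0.51,-0.8,0],-1],
  [[0,0,0],[-0.51,-0.8,0],-1],
])

```text
clock: 2.1
eef_pos: [468.7, 17.0, 256.2]
tcp_rot: [-3.141, -0.0, 3.069]
force: [0.2, 0.2, -0.2]
grip_width: -0.002
```

Request:
move_arm([
  [[0,0,0],[-0.51,-0.8,0],-1],
  [[0,0,0],[-0.51,-0.8,0],-1],
  [[0,0,0],[-0.51,-0.8,0],-1],
  [[0,0,0],[-0.51,-0.8,0],-1],
  [[0,0,0],[-0.51,-0.8,0],-1],
  [[0,0,0],[0,0,0],-1],
  [[0,0,0],[0,0,0],-1],
  [[0,0,0],[0,0,0],-1],
])

```text
clock: 2.77
eef_pos: [535.6, -106.2, 256.1]
tcp_rot: [3.141, -0.001, 3.069]
force: [0.0, 1.3, -0.2]
grip_width: -0.003
```

Run:
```python
from h import *
s=monitor.read_state();print({k:np.round(s[k],3) for k in('clock','eef_pos','tcp_rot','force','grip_width','joint_positions')})
w=cap('wrist','w1.png')
im=cv2.imread('pics/w1.png');tt=np.load('pics/t1.npz');sc=np.load('pics/s1.npz')
cap('scene','s2.png')
for p,c in [([540,-70,145],(0,255,0)),([613,-28,111],(0,0,255))]:
    u=proj(w,p)[0];print(u);cv2.circle(im,tuple(int(x) for x in u),2,c,-1)
s2=cv2.imread('pics/s2.png')
out=np.vstack([cv2.resize(im,(400,300)),cv2.resize(s2[130:280,200:400],(400,300),interpolation=cv2.INTER_CUBIC)])
cv2.imwrite('pics/v1.png',out)
# vise grey block corner, two views
P=[]
for d in(tt,sc):
    R,_=cv2.Rodrigues(d['rvec']);P.append(d['camera_matrix']@np.c_[R,d['tvec'].reshape(3)])
X=cv2.triangulatePoints(P[0],P[1],np.array([348.5,200.8]),np.array([282.8,234.5]));print('vise corner',(X[:3]/X[3]).ravel())
```

```text
{'clock': np.float64(2.767), 'eef_pos': array([ 535.615, -106.217,  256.094]), 'tcp_rot': array([ 3.141e+00, -1.000e-03,  3.069e+00]), 'force': array([ 0.035,  1.271, -0.218]), 'grip_width': np.float64(-0.003), 'joint_positions': array([ 0.258,  0.668, -0.227,  1.588,  0.177,  0.907,  1.467])}
[298.60278675 197.00127816]
[334.38028912 248.47553486]
vise corner [ 522.86513264 -107.80317572   84.00015329]
```

View pics/v1.png

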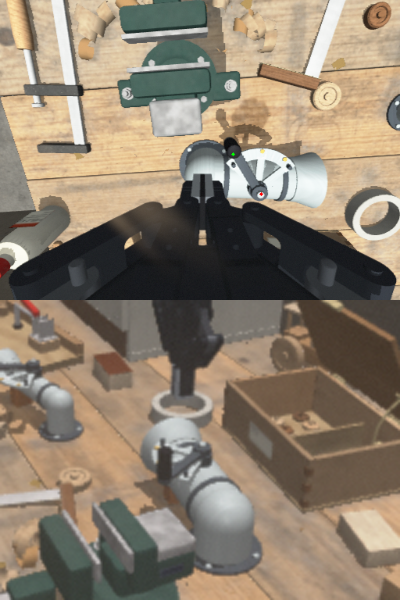

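The wrist view shows the knob at about (232,153) in the half-size panel, right on the predicted dot, and the vise top is only 84 mm high. I'll lower until the tips are at 117 mm.

Request:
move_arm([
  [[0,0,0],[0,0,0.8],-1],
  [[0,0,0],[0,0,0.8],-1],
  [[0,0,0],[0,0,0.8],-1],
  [[0,0,0],[0,0,0.8],-1],
  [[0,0,0],[0,0,0.6],-1],
  [[0,0,0],[0,0,0],-1],
  [[0,0,0],[0,0,0],-1],
])

```text
clock: 3.45
eef_pos: [535.7, -106.1, 142.5]
tcp_rot: [3.142, -0.001, 3.07]
force: [0.5, -1.0, 0.7]
grip_width: 0.001
```

Request:
move_arm([
  [[0,0,0],[0,0.1,0],-1],
  [[0,0,0],[0,0.1,0],-1],
  [[0,0,0],[0,0.1,0],-1],
  [[0,0,0],[0,0,0],-1],
])

```text
clock: 3.78
eef_pos: [536.9, -96.9, 143.1]
tcp_rot: [3.141, 0.001, 3.07]
force: [0.1, -0.1, -0.7]
grip_width: -0.001
```

Request:
move_arm([
  [[0,0,0],[0,0.2,0],-1],
  [[0,0,0],[0.12,0.2,0],-1],
  [[0,0,0],[0.1,0.2,0],-1],
  [[0,0,0],[0.08,0.2,0],-1],
  [[0,0,0],[0,0,0],-1],
])

```text
clock: 4.2
eef_pos: [528.5, -72.2, 142.5]
tcp_rot: [-3.141, -0.001, 3.069]
force: [-2.4, -2.8, 1.0]
grip_width: -0.003
```

Request:
move_arm([
  [[0,0,0],[0.07,0.2,0],-1],
  [[0,0,0],[0.05,0.2,0],-1],
  [[0,0,0],[0.04,0.2,0],-1],
  [[0,0,0],[0.02,0.2,0],-1],
  [[0,0,0],[0.01,0.2,0],-1],
  [[0,0,0],[0,0,0],-1],
])

```text
clock: 4.7
eef_pos: [526.0, -41.3, 142.4]
tcp_rot: [3.141, 0.0, 3.07]
force: [-1.3, -0.7, 0.3]
grip_width: -0.0
```

Run:
```python
from h import *
s=monitor.read_state();print({k:np.round(s[k],3) for k in('clock','eef_pos','tcp_rot','force')})
w=cap('wrist','w2.png');t=cap('top','t2.png')
im=cv2.imread('pics/w2.png');tt=cv2.imread('pics/t2.png')
cv2.imwrite('pics/v2.png',np.hstack([cv2.resize(im,(400,300)),cv2.resize(tt[130:235,265:405],(400,300),interpolation=cv2.INTER_CUBIC)]))
```

```text
{'clock': np.float64(4.7), 'eef_pos': array([525.967, -41.341, 142.375]), 'tcp_rot': array([3.141, 0.   , 3.07 ]), 'force': array([-1.337, -0.72 ,  0.313])}
```

View pics/v2.png

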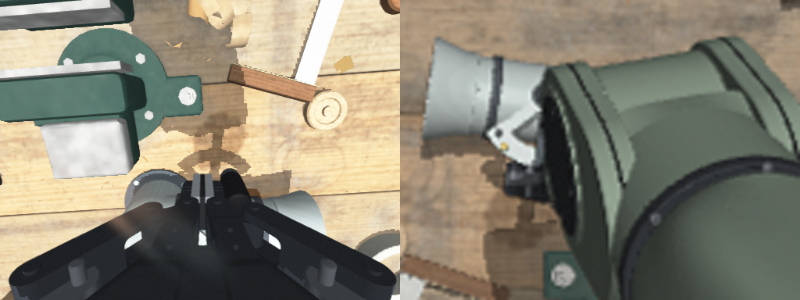

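The knob (wrist panel about (233,183)) stands just ahead of the fingers at roughly half open. I'll continue over the second hump.

Request:
move_arm([
  [[0,0,0],[0,0.2,0],-1],
  [[0,0,0],[-0.02,0.2,0],-1],
  [[0,0,0],[-0.04,0.2,0],-1],
  [[0,0,0],[-0.05,0.2,0],-1],
  [[0,0,0],[-0.06,0.2,0],-1],
  [[0,0,0],[0,0,0],-1],
])

```text
clock: 5.3
eef_pos: [533.6, -11.7, 142.3]
tcp_rot: [3.141, 0.001, 3.07]
force: [1.0, 1.1, 0.5]
grip_width: 0.001
```

Request:
move_arm([
  [[0,0,0],[-0.08,0.2,0],-1],
  [[0,0,0],[-0.1,0.2,0],-1],
  [[0,0,0],[0,0,0],-1],
  [[0,0,0],[0,0,0],-1],
])

```text
clock: 5.63
eef_pos: [539.5, -1.4, 142.3]
tcp_rot: [3.142, 0.0, 3.069]
force: [0.1, -0.1, -0.1]
grip_width: 0.005
```

Run:
```python
from h import *
s=monitor.read_state();print({k:np.round(s[k],3) for k in('clock','eef_pos','force')})
w=cap('wrist','w3.png');print(proj(w,[[546,24,145],[533,2,145],[528,-23,145]]).round(0)) 
im=cv2.imread('pics/w3.png')
m=(im[180:340].max(2)<45);print(im.shape)
cv2.imwrite('pics/v3.png',im[150:384])
```

```text
{'clock': np.float64(5.633), 'eef_pos': array([539.477,  -1.412, 142.262]), 'force': array([ 0.08 , -0.109, -0.101])}
[[310. 270.]
 [264. 249.]
 [212. 243.]]
(384, 512, 3)
```

View pics/v3.png

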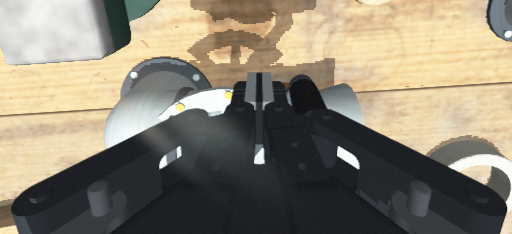

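The force is zero and the knob (near (310,250) in the full frame) stands ahead of the fingers at the fully open notch prediction of (310,270). I'll back off, rise and go to the mouth side of the narrow knob.

Request:
move_arm([
  [[0,0,0],[0,-0.4,0],-1],
  [[0,0,0],[0,0,-0.6],-1],
  [[0,0,0],[0,0,-0.8],-1],
  [[0,0,0],[0,0,-0.8],-1],
  [[0,0,0],[0,0,-0.8],-1],
  [[0,0,0],[0,0,-0.8],-1],
  [[0,0,0],[0.29,0.84,0],-1],
  [[0,0,0],[0.29,0.84,0],-1],
  [[0,0,0],[0.29,0.84,0],-1],
  [[0,0,0],[0.29,0.84,0],-1],
  [[0,0,0],[0.29,0.84,0],-1],
  [[0,0,0],[0.29,0.84,0],-1],
])

```text
clock: 6.68
eef_pos: [497.1, 140.8, 256.4]
tcp_rot: [-3.141, 0.0, 3.068]
force: [-0.2, -0.2, 0.1]
grip_width: -0.001
```

Request:
move_arm([
  [[0,0,0],[0.29,0.84,0],-1],
  [[0,0,0],[0.29,0.84,0],-1],
  [[0,0,0],[0.29,0.84,0],-1],
  [[0,0,0],[0.29,0.84,0],-1],
  [[0,0,0],[0.29,0.84,0],-1],
  [[0,0,0],[0.29,0.84,0],-1],
  [[0,0,0],[0.29,0.84,0],-1],
  [[0,0,0],[0.29,0.84,0],-1],
  [[0,0,-0.8],[0.29,0.84,0],-1],
  [[0,0,-0.8],[0.29,0.84,0],-1],
  [[0,0,-0.8],[0,0,0],-1],
  [[0,0,0],[0,0,0],-1],
])

```text
clock: 7.68
eef_pos: [427.3, 398.0, 256.0]
tcp_rot: [-3.141, -0.0, -3.0]
force: [0.9, -0.8, -0.1]
grip_width: -0.003
```

Run:
```python
from h import *
s=monitor.read_state();print({k:np.round(s[k],3) for k in('clock','eef_pos','tcp_rot','force')})
w=cap('wrist','w4.png');t=cap('top','t4.png')
im=cv2.imread('pics/w4.png');tt=cv2.imread('pics/t4.png')
for p,c in [([434,367,130],(0,255,0)),([512,333,96],(0,0,255))]:
    u=proj(w,p)[0];print(u);cv2.circle(im,tuple(int(x) for x in u),2,c,-1)
cv2.imwrite('pics/v4.png',np.hstack([cv2.resize(im,(400,300)),cv2.resize(tt[130:235,265:405],(400,300),interpolation=cv2.INTER_CUBIC)]))
```

```text
{'clock': np.float64(7.683), 'eef_pos': array([427.273, 397.967, 255.964]), 'tcp_rot': array([-3.141, -0.   , -3.   ]), 'force': array([ 0.887, -0.835, -0.055])}
[225.74297965 192.93607142]
[193.00229164 244.71431767]
```

View pics/v4.png

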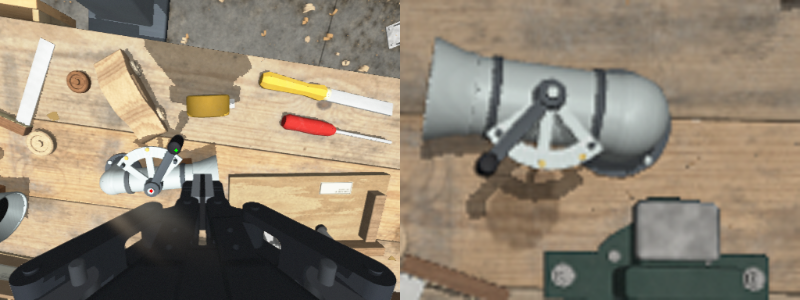

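Right panel: the wide lever now points to the mouth side (knob about (487,163)), fully open. In the wrist panel the narrow knob's top at (176,148) matches the prediction. I'll lower to tips at about 103 mm and push gently toward the flange.

Request:
move_arm([
  [[0,0,0],[0,0,0.85],-1],
  [[0,0,0],[0,0,0.85],-1],
  [[0,0,0],[0,0,0.85],-1],
  [[0,0,0],[0,0,0.85],-1],
  [[0,0,0],[0,0,0.85],-1],
  [[0,0,0],[0,0,0],-1],
  [[0,0,0],[0,0,0],-1],
])

```text
clock: 8.37
eef_pos: [427.7, 396.9, 128.8]
tcp_rot: [-3.14, -0.001, -3.008]
force: [-0.1, -0.1, 0.4]
grip_width: -0.001
```

Request:
move_arm([
  [[0,0,0],[0,-0.2,0],-1],
  [[0,0,0],[0,-0.15,0],-1],
  [[0,0,0],[0.12,-0.2,0],-1],
  [[0,0,0],[0.1,-0.2,0],-1],
  [[0,0,0],[0.08,-0.2,0],-1],
  [[0,0,0],[0,0,0],-1],
])

```text
clock: 8.87
eef_pos: [422.2, 367.7, 129.7]
tcp_rot: [3.141, 0.001, -3.006]
force: [-1.0, 2.7, 2.0]
grip_width: 0.002
```

Request:
move_arm([
  [[0,0,0],[0.07,-0.2,0],-1],
  [[0,0,0],[0.05,-0.2,0],-1],
  [[0,0,0],[0.04,-0.2,0],-1],
  [[0,0,0],[0.02,-0.2,0],-1],
  [[0,0,0],[0.01,-0.2,0],-1],
  [[0,0,0],[0,0,0],-1],
])

```text
clock: 9.37
eef_pos: [421.0, 336.5, 128.8]
tcp_rot: [-3.14, -0.0, -3.006]
force: [-0.3, -0.7, 0.7]
grip_width: 0.003
```

Request:
move_arm([
  [[0,0,0],[0,-0.2,0],-1],
  [[0,0,0],[-0.02,-0.2,0],-1],
  [[0,0,0],[-0.04,-0.2,0],-1],
  [[0,0,0],[-0.05,-0.2,0],-1],
  [[0,0,0],[-0.06,-0.2,0],-1],
  [[0,0,0],[0,0,0],-1],
])

```text
clock: 9.87
eef_pos: [430.4, 307.5, 128.8]
tcp_rot: [-3.14, 0.0, -3.006]
force: [0.5, -1.3, -0.7]
grip_width: -0.001
```

Request:
move_arm([
  [[0,0,0],[-0.08,-0.2,0],-1],
  [[0,0,0],[-0.05,-0.1,0],-1],
  [[0,0,0],[0,0,0],-1],
  [[0,0,0],[0,0,0],-1],
])

```text
clock: 10.2
eef_pos: [434.9, 300.6, 128.8]
tcp_rot: [-3.142, -0.0, -3.005]
force: [0.0, 0.5, 0.0]
grip_width: -0.002
```

Request:
move_arm([
  [[0,0,0],[0,0.4,0],-1],
  [[0,0,0],[0,0,-0.85],-1],
  [[0,0,0],[0,0,-0.85],-1],
  [[0,0,0],[0,0,-0.85],-1],
  [[0,0,0],[0,0,-0.85],-1],
  [[0,0,0],[0,0.9,-0.85],-1],
  [[0,0,0],[0,0.9,0],-1],
  [[0,0,0],[0,0.9,0],-1],
  [[0,0,0],[0,0.9,0],-1],
  [[0,0,0],[0,0.9,0],-1],
  [[0,0,0],[0,0,0],-1],
  [[0,0,0],[0,0,0],-1],
])

```text
clock: 11.2
eef_pos: [413.4, 448.1, 255.8]
tcp_rot: [3.141, -0.001, -3.002]
force: [0.1, -0.6, -1.2]
grip_width: -0.001
```

Run:
```python
from h import *
s=monitor.read_state();print({k:np.round(s[k],3) for k in('clock','eef_pos','force')})
t=cap('top','t5.png');cap('scene','s5.png')
tt=cv2.imread('pics/t5.png');s5=cv2.imread('pics/s5.png')
cv2.imwrite('pics/v5.png',np.hstack([cv2.resize(tt[130:290,115:405],(500,276),interpolation=cv2.INTER_CUBIC),cv2.resize(s5[130:270,180:332],(300,276),interpolation=cv2.INTER_CUBIC)]))
a=cv2.absdiff(tt,cv2.imread('pics/t1.png')).max(2)>50
n,_,st,_=cv2.connectedComponentsWithStats(a.astype('uint8'));print(st[1:][st[1:,4]>8])
print(proj(t,[[546,24,145],[450,275,130]]))
```

```text
{'clock': np.float64(11.2), 'eef_pos': array([413.428, 448.134, 255.832]), 'force': array([ 0.083, -0.586, -1.224])}
[[ 298  166   16   19   77]
 [ 318  166   14   22   92]
 [ 311  169    5    6    9]
 [ 291  184    9    8   48]
 [ 301  186    6    5   15]
 [ 329  189   12    9   69]
 [   0  195  117  121 5142]
 [ 289  194   10   12   64]
 [ 322  197    9   15   73]
 [ 172  204   29   36  155]
 [ 145  206   21   33  193]
 [ 160  233    8   14   62]
 [   0  246   10    8   27]
 [ 104  253   68   36 1360]
 [   9  267    9    4   28]
 [ 104  269    9    9   31]
 [   0  286    5    5   15]
 [  34  287    4    4   11]
 [  15  291    9   12   39]
 [   2  292   10    9   31]
 [  33  297    8   10   22]
 [   7  302    5    5   10]
 [  19  303   13    8   46]
 [  24  314    7   15   62]
 [   0  317   16   14   87]
 [  15  317    6    8   22]
 [  81  317    7    8   41]
 [  91  319    5    4   12]
 [  55  322    5    4   12]
 [  36  325   12   13   80]
 [ 108  327   81   57 1791]
 [  60  330    5   20   46]
 [ 104  330    5    2    9]
 [ 107  331   10    5   27]
 [  19  333    7    5   24]
 [  88  336    6    7   22]
 [  97  337    2    7   11]
 [   0  340   69   44 1925]
 [  82  347   41   37  323]
 [  91  353    8    6   23]
 [ 236  352   42   32  689]
 [  35  357    4    4   12]
 [ 110  357    7    9   13]
 [  81  369   19   15  115]
 [ 121  370   15   14   30]
 [ 190  378    8    6   29]]
[[296.61697323 187.90329346]
 [187.10554653 227.78435869]]
```

View pics/v5.png

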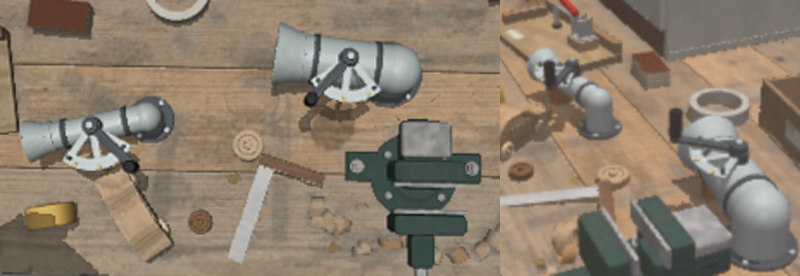

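The narrow lever (knob about (133,167)) is now on the flange side and the wide one (about (312,99)) on the mouth side. The only other differences come from the arm and its shadow, so the bystanders are unmoved. Handing in.

```bash
python3 -c "
from h import *
print(workorder.sign_off())"
```

```text
the job is handed in; nothing more can be done
None
```

The dust extraction is switched over. I pushed the wide duct's lever through both clicks to fully open first, then pushed the narrow duct's lever from open to fully shut. Both were done with closed fingertips and no gripping. The job was handed in at about 11 s of the 51 s allowed.

- **Lever positions:** I saw the wide lever fully open before touching the narrow one. The final top and scene views show the wide knob on its mouth side and the narrow knob on its flange side. I judged this by eye: the wide knob sits close to its predicted notch position, and the narrow one about 5 px (roughly 10 mm) off by eye. I put that down to reading error and did not measure the lever angles.
- **Forces:** Readings at the end of each move call stayed under about 4 N. I did not see the peaks in between, including while crossing the humps.
- **Loose things:** Comparing the top view before and after showed changes only at the levers and their shadows, and at the arm and its shadow. That shadow covers the yellow tape measure, so the comparison says nothing about that spot, but the arm did not go near it.
- **Clear at hand-in:** The arm was raised and touching nothing.

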